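# Sweep the clutter off the desk chest into its drawer and shut it

## Task

Clear the top of the black desk chest: with the fingertips, sweep the eraser and the two memory sticks over its front edge into the open top drawer, then push the drawer fully shut. Sweep and push only - pinch and pick up nothing, and let nothing fall onto the desk. Leave the rubber stamp standing where it is on the chest, and leave the glue stick and the stamp pad beside the chest where they are.

Things in the scene. Friction and masses are not known exactly. Their poses are not given: they have to be found in the camera images.
- chest: Black leather-covered two-drawer desk chest, fixed to the desk: 118 mm high, flat top without a rim. Origin: centre of the underside, on the desk; x points from its front to its back, y along its width. It reaches from x = -77 mm (front) to +93 mm (back), y = -120 to +120 mm. The upper drawer stands open towards the chest's -x, below the top's front edge; the lower one is fixed shut.
- chest_edge (a point): Middle of the front edge of the chest's top, on the top surface (x = -77 mm, z = 118 mm in the chest's frame). Axes as the chest's.
- chest_drawer2 (a joint): How far the upper drawer is pulled out towards the chest's -x, in m: 0 fully shut (its front flush with the chest), 0.12 fully out. Starts 0.09 to 0.105. It slides very easily (0.1 N of friction, light damping) and stays where it is left.
- drawer_floor (a point): Centre of the upper drawer's inner floor; moves with the drawer, axes as the chest's. The floor is 145 mm deep (x) by 212 mm wide (y); walls 36 mm high on the sides and back. It lies 50 mm below the chest's top surface; there are 43 mm from it to the underside of the top.
- drawer_front (a point): Middle of the top edge of the upper drawer's front, at its outer face, 109 mm above the desk (moves with the drawer); axes as the chest's. The front is 7 mm thick, 222 mm wide and 45 mm high, from this point down. A round brass knob (9 mm radius) sticks out 17 mm from it, centred 22 mm below this point; the lower drawer has the same knob 56 mm further down.
- rubber_mid (a point): Centre of the eraser: a block in a blue sleeve with a white end, 21 x 45 x 12 mm, long side along its y axis, lying on the chest's top; 25 g.
- stick_a_mid (a point): Centre of one memory stick: blue with a metal plug, 18 x 55 x 8 mm, long side along its y axis, lying on the chest's top; 15 g.
- stick_b_mid (a point): Centre of the other memory stick, the same as the first.
- stamp: Wooden rubber stamp standing upright on the chest's top near one of its side edges, light (70 g) and easily tipped: foot 26 x 60 mm (long along its own y), 16 mm high, turned handle 24 mm thick up to 74 mm. Origin: centre of its underside.
- stamp_pad: Stamp pad in a red and white tin, 72 x 112 x 20 mm, lying on the desk on the chest's +y side. Origin: centre of its underside.
- glue: Glue stick standing upright on the desk on the chest's -y side, 27 mm thick and 90 mm high, easily tipped. Origin: centre of its underside.

How it is judged (in metres and radians):
On the way:
1. the eraser and both memory sticks lie in the open drawer (x of rubber_mid in the frame of drawer_floor between -0.072 and 0.078 m and y of rubber_mid in the frame of drawer_floor between -0.108 and 0.108 m and z of rubber_mid in the frame of drawer_floor between -0.005 and 0.04 m and x of stick_a_mid in the frame of drawer_floor between -0.072 and 0.078 m and y of stick_a_mid in the frame of drawer_floor between -0.108 and 0.108 m and z of stick_a_mid in the frame of drawer_floor between -0.005 and 0.04 m and x of stick_b_mid in the frame of drawer_floor between -0.072 and 0.078 m and y of stick_b_mid in the frame of drawer_floor between -0.108 and 0.108 m and z of stick_b_mid in the frame of drawer_floor between -0.005 and 0.04 m and value of joint chest_drawer2 above 0.05 m), for 0.2 s.
At the end, for the whole second after the job is handed in: The eraser and both memory sticks are inside the upper drawer, which is shut to within 5 mm; the stamp stands upright on the chest within 12 mm of its start, the stamp pad and glue stick within 15 mm of theirs (x of rubber_mid in the frame of drawer_floor between -0.072 and 0.078 m and y of rubber_mid in the frame of drawer_floor between -0.108 and 0.108 m and z of rubber_mid in the frame of drawer_floor between -0.005 and 0.04 m and x of stick_a_mid in the frame of drawer_floor between -0.072 and 0.078 m and y of stick_a_mid in the frame of drawer_floor between -0.108 and 0.108 m and z of stick_a_mid in the frame of drawer_floor between -0.005 and 0.04 m and x of stick_b_mid in the frame of drawer_floor between -0.072 and 0.078 m and y of stick_b_mid in the frame of drawer_floor between -0.108 and 0.108 m and z of stick_b_mid in the frame of drawer_floor between -0.005 and 0.04 m and value of joint chest_drawer2 below 0.005 m and angle between stamp's own z axis and vertical below 0.1 rad and distance of stamp from where it was at the start of the episode below 0.012 m and distance of each of stamp_pad, glue from where it was at the start of the episode below 0.015 m); the robot touches nothing.
It fails at once if the eraser or a memory stick is lifted (its centre 32 mm or more above the chest's top) (height (world z) of any of rubber_mid, stick_a_mid, stick_b_mid above 0.15 m).
It fails at once if the eraser or a memory stick is pinched or squeezed (more than 15 N from the fingers) (contact force between the fingers and rubber above 15 N or contact force between the fingers and stick_a above 15 N or contact force between the fingers and stick_b above 15 N).
It fails at once if the eraser or a memory stick falls off the chest onto the desk (height (world z) of any of rubber_mid, stick_a_mid, stick_b_mid below 0.055 m).
It fails at once if the rubber stamp is shoved or tipped (distance of stamp from where it was at the start of the episode above 0.025 m or angle between stamp's own z axis and vertical above 0.3 rad).
It fails at once if the stamp pad or the glue stick is knocked away (distance of any of stamp_pad, glue from where it was at the start of the episode above 0.03 m or angle between glue's own z axis and vertical above 0.3 rad).
It also fails if it takes over 56 s, if anything falls off the work surface, if the arm or the gripper's body presses on something with over 40 N, if the wrist force passes 120 N, or if a joint passes its speed limit or range.

## Robot

A 6-joint arm with a two-finger parallel gripper is mounted at the origin on the work surface; the furniture and walls round the work are solid. World frame = base frame: x ahead of the robot, y to its left, z up, the work surface at z = 0. Lengths are in m, angles in degrees, forces in N, time in s.
With the tool pointing down it reaches from about 0.4 to 0.825 m from the base axis. Payload 7 kg.
Tool frame: the origin (TCP) lies at the very end of the fingers, on their centre line; the grasp point (between the pads) lies 19 mm behind it; x points along the fingers, z is the direction in which the jaws open and shut, and the axes are right-handed (so a half turn about x gives the same grasp; the last joint's range is limited). The gripper opens to 88 mm and grips with 3 to 60 N. Pads are 19 mm wide; open, the fingers measure 130 mm over their backs; the gripper's body (78 mm by 193 mm) begins 47 mm behind the grasp point.
Start: joints at [-55.342, 20.546, 0.682, 0, -70.136, -16.507], TCP at [0.21, -0.641, 0.227] pointing down, gripper open.
Joint ranges: [-176.03, 176.03], [-82.01, 121.73], [-58.28, 71.71], [-173.87, 95.51], [-174.79, -0.11], [-173.66, 173.66]. Speed limits (degrees/s): [136.94, 136.94, 172.46, 180, 180, 180].

## Interface

Orientations are given as [roll, pitch, yaw] about the fixed x, y, z axes, in that order (R = Rz(yaw) Ry(pitch) Rx(roll)).
In Python, from plant import sensors, cams, workorder gives the robot as it stands. The module is installed in compiled form; this text tells all that it offers.
- The arm moves only by the shell command python3 -m handwheel 'ROWS' [OPENING] [FORCE]. ROWS is JSON, one flat list of numbers, 4 for each row, row after row: the shift along the tool's x, y, z in cm, then the turn about the tool's x in degrees. A call has exactly 10 rows; each row is the pose to reach, as a shift and turn from the pose commanded when the call began, along the tool's axes at that moment; what a row does not reach only later rows make up. A row lasts 1/8 s, in which the tool goes at most 62.5 mm and 10.7 degrees, less where a joint would pass 70% of its speed; a pose out of reach is approached as far as the arm can. A call with a gripper value outside its range is refused whole. OPENING is the finger opening in cm, from 0 to 8.76, set as the call begins (- or left out, the last holds). The fingers move at their own pace and stop on an object; FORCE is the grip in N (left out, the last holds). Time passes only in rows, so rows that repeat a pose let the fingers close, or fill a call up. It gives the time, the measured TCP pose, the force and the opening at its end, in the units of the state.
- sensors.get_state(): the state, without advancing time (a new reading comes with each control period).
- cams.capture(name): name is "scene" or "side" or "wrist"; returns a dict with "image" (400x640x3 uint8, red, green, blue), "fov_y" (degrees; the focal length in pixels is half the picture's height over the tangent of half this angle, whatever the lens; pixels are square), "cx", "cy" (the principal point, pixels), "xyz" and "rotation" of the camera in the world. Camera axes: x right, y down, z forward; pixel columns grow to the right and rows downward; lengths in m; the calibration is good to about 2 mm. A picture is of the moment at which its call begins. There is no depth.
- workorder.close_job(): hands the job in, once; it reports no verdict.
The state is a dict: "time_s": time; "joints": joint angles; "qd": joint speeds; "joint_torque": joint torques, N m; "tcp_pos": TCP position; "eef_rot": TCP orientation; "contact_force": force on the tool from outside, world axes, zero at the start; "moment": the same for the moment, N m; "gripper_width": finger opening in m.
Only numpy, scipy, OpenCV 4.12 (cv2) and the standard library are available. Lean on these libraries where they do the work, as an engineer would, in place of code of your own. Each camera call takes 0.05 s, during which the arm holds its last target.

## Working session

There is one attempt and no reset: what is moved stays moved. The work goes in short steps, Python scripts to look and compute and a shell command to move; the robot and the scene stay as the last step left them, time stands still between calls to the robot, and variables do not carry over. Pictures are saved under pics/ and viewed, and the job is handed in when it is done.

```bash
mkdir -p pics; ls
cat > h.py <<'E'
import numpy as np, cv2
from plant import sensors, cams, workorder
def cap(n,f):
    d=cams.capture(n); cv2.imwrite('pics/'+f,cv2.cvtColor(d['image'],cv2.COLOR_RGB2BGR)); np.save('pics/'+f+'.npy',d,allow_pickle=True); return d
def load(f): return np.load('pics/'+f+'.npy',allow_pickle=True).item()
def R_(d):
    return np.array(d['rotation'])
def ray(d,u,v):
    f=200/np.tan(np.radians(d['fov_y'])/2)
    r=R_(d)@np.array([(u-d['cx'])/f,(v-d['cy'])/f,1.]); return np.array(d['xyz']),r
def onz(d,u,v,z):
    o,r=ray(d,u,v); return o+r*(z-o[2])/r[2]
def proj(d,p):
    f=200/np.tan(np.radians(d['fov_y'])/2)
    q=R_(d).T@(np.array(p)-np.array(d['xyz'])); return q[:2]/q[2]*f+np.array([d['cx'],d['cy']])
E
python3 - <<'E'
from h import *
for n in('scene','side','wrist'):
    d=cap(n,n+'0.png'); print(n,d['image'].shape,d['fov_y'],d['cx'],d['cy'],d['xyz'],d['rotation'])
print(sensors.get_state())
E
```

```text
pics
scene (400, 640, 3) 47.36861995879686 313.96912798900775 198.17380821960273 [0.21442322 0.81041463 0.50799601] [-115.32389098    1.53736371 -151.42318069]
side (400, 640, 3) 49.802754663580934 322.51353951314417 204.47962118527565 [ 0.45153953 -0.87369867  0.64912962] [-119.84872401    1.33942288  -11.31001069]
wrist (400, 640, 3) 61.029667400218074 323.0575823885941 201.42355067988743 [ 0.141849   -0.66310305  0.38399864] [ 1.64735331e+02 -1.26333294e-01  1.08054516e+02]
{'time_s': 0.15, 'joints': array([-5.53421774e+01,  2.05829213e+01,  6.44882039e-01, -1.29678113e-02,
       -7.01364380e+01, -1.65076854e+01]), 'qd': array([ 0.04509958, -0.09608986,  0.13518404,  0.06952068, -0.0193751 ,
        0.02678635]), 'joint_torque': array([-3.36740422e-04, -5.83276320e+01,  2.93290955e+01,  7.00125888e+00,
        8.74270132e-03, -1.22027441e-04]), 'tcp_pos': array([ 0.21012082, -0.64106502,  0.22582567]), 'eef_rot': array([  7.21191927,  89.92453116, 115.35764229]), 'contact_force': array([0.03652801, 0.38139102, 0.01765398]), 'moment': array([0.03009676, 0.0036011 , 0.03270906]), 'gripper_width': 0.08776838204145067}
```

View pics/scene0.png

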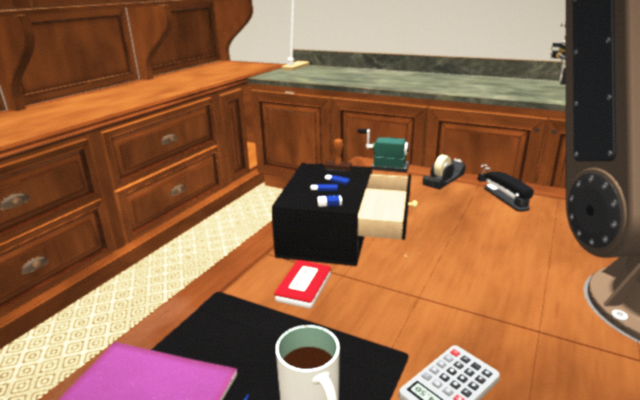

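View pics/side0.png

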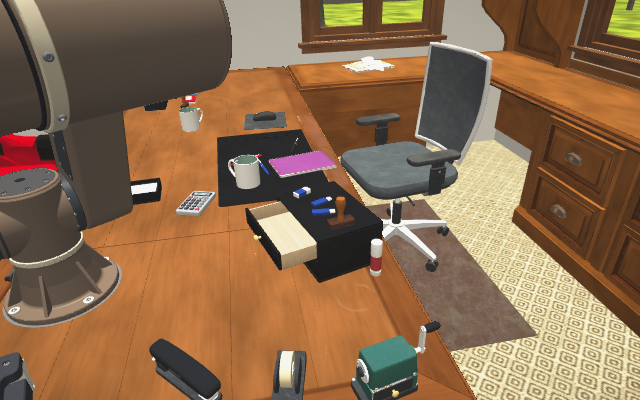

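View pics/wrist0.png

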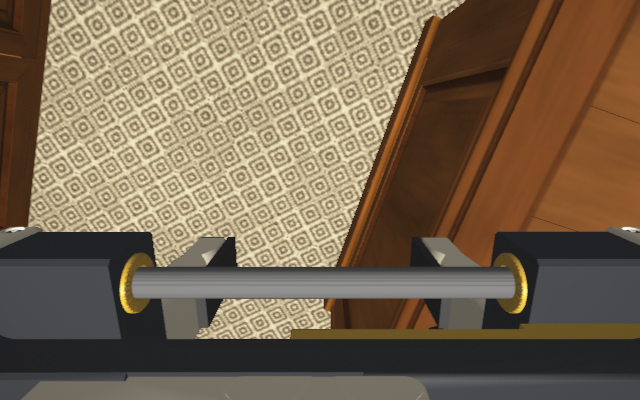

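The scene view shows the chest around (330,210), with the open drawer at (385,205) and the items at (337,179), (322,188) and (329,201). The side view shows the same, with the eraser at (302,192), the sticks at (321,201) and (323,211), the stamp at (341,210) and the glue at (376,257). The wrist camera sees only the floor. I'll enlarge both useful views.

```bash
cat >> h.py <<'E'
from scipy.spatial.transform import Rotation as Ro
def R_(d): return Ro.from_euler('xyz',d['rotation'],degrees=True).as_matrix()
def crop(f,x0,y0,w,h,k,out):
    im=cv2.imread('pics/'+f)[y0:y0+h,x0:x0+w]; im=np.clip(im.astype(float)*1.3+15,0,255).astype(np.uint8)
    cv2.imwrite('pics/'+out,cv2.resize(im,None,fx=k,fy=k,interpolation=cv2.INTER_CUBIC))
E
python3 - <<'E'
from h import *
crop('scene0.png',265,130,160,140,5,'s0c.png' ) 
crop('side0.png',240,175,160,115,5,'d0c.png')
E
python3 -c "
import cv2
a=cv2.imread('pics/s0c.png')[:600];cv2.imwrite('pics/s0c.png',a)"
```

```text
(no output)
```

View pics/s0c.png

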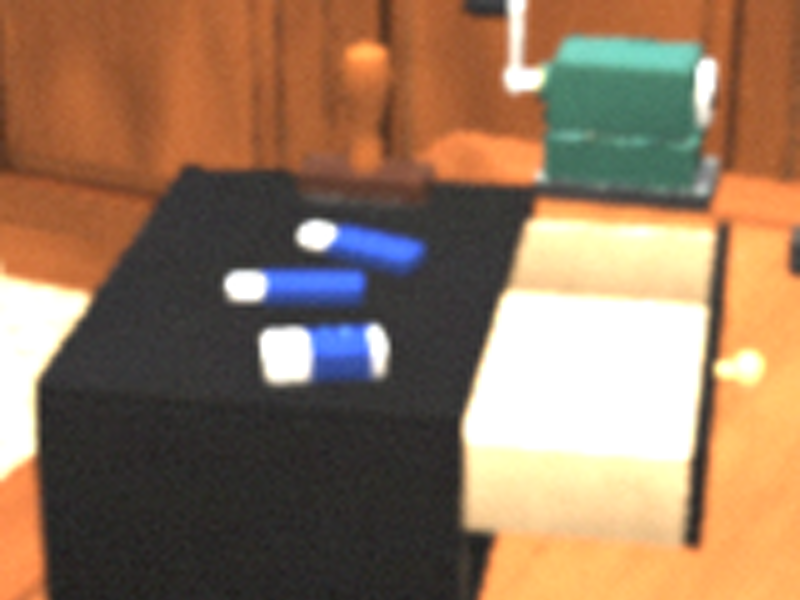

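View pics/d0c.png

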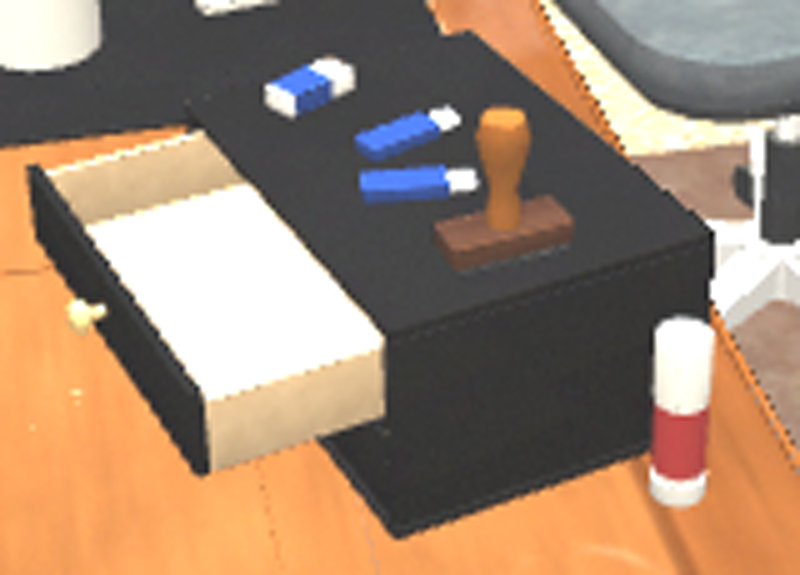

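The crops show all the chest-top corners. I'll cast rays for the corners and items.

Run:
```python
from h import *
S=load('scene0.png');D=load('side0.png')
s=lambda u,v:(265+u/5-.4,130+v/5-.4); d=lambda u,v:(240+u/5-.4,175+v/5-.4)
T=.118
cs={'FR':s(530,186),'FL':s(465,412),'BL':s(45,385),'BR':s(187,170)}
cd={'FR':d(388,333),'FL':d(190,105),'BL':d(465,33),'BR':d(713,235)}
P={}
for k in cs:
    a=onz(S,*cs[k],T);b=onz(D,*cd[k],T);print(k,a[:2].round(4),b[:2].round(4)); P[k]=(a+b)[:2]/2
# fit rigid
L=np.array([[-.077,-.12],[-.077,.12],[.093,.12],[.093,-.12]])
for nm,W in(('S',[onz(S,*cs[k],T)[:2] for k in cs]),('D',[onz(D,*cd[k],T)[:2] for k in cs]),('avg',[P[k] for k in cs])):
    W=np.array(W);lc=L-L.mean(0);wc=W-W.mean(0)
    th=np.arctan2((lc[:,0]*wc[:,1]-lc[:,1]*wc[:,0]).sum(),(lc*wc).sum())
    R=np.array([[np.cos(th),-np.sin(th)],[np.sin(th),np.cos(th)]]);t=W.mean(0)-R@L.mean(0)
    print(nm,np.degrees(th),t,((W-t)@R-L).round(4).tolist())
np.save('chest.npy',[th,*t])
inv=lambda p:(R.T@(np.array(p)[:2]-t)*1000).round(1)
# items: color masks
for nm,I,off in(('S',S,None),('D',D,None)):
    hsv=cv2.cvtColor(I['image'],cv2.COLOR_RGB2HSV)
    m=cv2.inRange(hsv,(105,130,60),(130,255,255))
    n,l,st,c=cv2.connectedComponentsWithStats(m)
    for i in range(1,n):
        if st[i,4]>15:
            print(nm,c[i].round(1),st[i,4],'chest', inv(onz(I,*c[i],.126)))
def pr(nm,I,f,pts,z):
    for p in pts: print(nm,p,inv(onz(I,*f(*p),z)))
pr('S stickA ends top',S,s,[(300,232),(424,252)],.124); pr('S stickB',S,s,[(226,284),(364,284)],.124)
pr('S eraser',S,s,[(262,350),(386,348)],.126)
pr('D stickA(near stamp)',D,d,[(360,182),(478,181)],.124);pr('D stickB',D,d,[(358,142),(460,118)],.124)
pr('D eraser',D,d,[(270,92),(350,72)],.126)
pr('D stamp foot top',D,d,[(435,228),(550,196),(573,215),(458,250)],.134)
pr('S stamp foot top',S,s,[(300,160),(435,178)],.134)
pr('S stamp knob',S,s,[(366,45)],.192);pr('D stamp knob',D,d,[(503,113)],.192)
pr('D glue',D,d,[(685,325)],.09);pr('D gluebase',D,d,[(679,500)],0)
pr('D drawer front corners',D,d,[(30,165),(205,397)],.109);pr('S drawer',S,s,[(725,225),(695,443)],.109)
pr('D knob',D,d,[(75,315)],.087)
print(inv([.21,-.641]), inv([0,0]))
```

```text
FR [ 0.5804 -0.1143] [ 0.5785 -0.1168]
FL [0.5152 0.1095] [0.5171 0.1092]
BL [0.6705 0.1584] [0.6728 0.1554]
BR [ 0.7361 -0.0658] [ 0.7391 -0.0736]
S 16.64810542325489 [0.61789748 0.0196599 ] [[0.0027, 0.0024], [0.0044, -0.0045], [-0.0029, -0.0022], [-0.0042, 0.0043]]
D 15.7245429768658 [0.61919594 0.01636927] [[0.0018, 0.0028], [0.0039, -0.003], [-0.0037, -0.0007], [-0.0019, 0.0009]]
avg 16.183747567339438 [0.61854636 0.01801486] [[0.0022, 0.0026], [0.0041, -0.0038], [-0.0033, -0.0014], [-0.0031, 0.0026]]
S [333.5 183.2] 295 chest [-8.7  8.6]
S [332.6 199.9] 122 chest [-21.3  89. ]
S [246.2 396.8] 24 chest [-17.4 563.2]
D [263.9 168.1] 34 chest [-48.3 275.6]
D [300.7 192. ] 61 chest [-17.8  89.8]
D [319.  201.7] 97 chest [ 0.  21.2]
D [320.5 211.4] 111 chest [-18.3 -22.1]
S stickA ends top (300, 232) [ 18.4 -31.7]
S stickA ends top (424, 252) [-38.4 -17.9]
S stickB (226, 284) [37.9 28.3]
S stickB (364, 284) [-18.8  19.4]
S eraser (262, 350) [ 8.8 92.5]
S eraser (386, 348) [-38.4  83.1]
D stickA(near stamp) (360, 182) [-34.3  -7. ]
D stickA(near stamp) (478, 181) [ 15.1 -34.1]
D stickB (358, 142) [-18.1  28.2]
D stickB (460, 118) [37.2 24.6]
D eraser (270, 92) [-35.9  94.2]
D eraser (350, 72) [ 9.4 93.4]
D stamp foot top (435, 228) [-30.  -75.6]
D stamp foot top (550, 196) [ 29.3 -77.2]
D stamp foot top (573, 215) [ 29.8 -96.8]
D stamp foot top (458, 250) [-29.8 -97. ]
S stamp foot top (300, 160) [ 30.3 -92.9]
S stamp foot top (435, 178) [-34.3 -79.4]
S stamp knob (366, 45) [ -1.5 -88.7]
D stamp knob (503, 113) [ -2.1 -88.9]
D glue (685, 325) [  62.1 -142.6]
D gluebase (679, 500) [  55.1 -154.4]
D drawer front corners (30, 165) [-160.3  113.3]
D drawer front corners (205, 397) [-159.  -110.8]
S drawer (725, 225) [-163.2 -104.3]
S drawer (695, 443) [-158.6  110.4]
D knob (75, 315) [-177.     6.8]
[-576. -519.] [-599.1  155.1]
```

```bash
cat >> h.py <<'E'
th,tx,ty=np.load('chest.npy'); 
Rc=np.array([[np.cos(th),-np.sin(th)],[np.sin(th),np.cos(th)]])
def c2w(x,y,z): return np.array([*(Rc@[x/1000,y/1000]+[tx,ty]),z])
def w2c(p): return (Rc.T@(np.array(p)[:2]-[tx,ty])*1000).round(1)
def tool():
    s=sensors.get_state(); return s,Ro.from_euler('xyz',s['eef_rot'],degrees=True).as_matrix()
def plan(x,y,z,jaw=None):
    "chest mm target, world z m, jaw direction angle in chest frame deg"
    s,R=tool(); d=R.T@(c2w(x,y,z)-s['tcp_pos'])*100
    out=[*d.round(2)]
    if jaw is not None:
        zc=R[:,2]; cur=np.degrees(np.arctan2(zc[1],zc[0])-th)
        dt=(jaw-cur+90)%180-90; out.append(round(-dt,1))  # tool x down: +turn = world yaw negative
    return out
def st():
    s,R=tool(); print('t',round(s['time_s'],2),'chest',w2c(s['tcp_pos']),'z',s['tcp_pos'][2].round(4),'jaw',round(np.degrees(np.arctan2(R[1,2],R[0,2])-th),1),'y',R[:,1].round(2),'F',s['contact_force'].round(2),'w',round(s['gripper_width'],4),'j',s['joints'].round(0))
E
python3 - <<'E'
from h import *
st(); s,R=tool(); print(R.round(2))
print(plan(40,90,.26,90),plan(40,-35,.26,-20))
E
```

```text
t 0.15 chest [-575.9 -519.1] z 0.2258 jaw 92.0 y [-0.95 -0.31  0.  ] F [0.04 0.38 0.02] w 0.0878 j [-55.  21.   1.  -0. -70. -17.]
[[-0.   -0.95 -0.31]
 [ 0.   -0.31  0.95]
 [-1.    0.    0.  ]]
[np.float64(-3.35), np.float64(-63.64), np.float64(58.77), np.float64(2.0)] [np.float64(-3.37), np.float64(-63.21), np.float64(46.28), np.float64(-68.0)]
```

```bash
python3 -m handwheel '[-3,-1,1,0, -6,-5,4,0, -6.4,-9,8,0, -6.4,-13,12,0, -6.4,-17,16,0, -6.4,-21,20,0, -6.4,-25,24,0, -6.4,-29,28,0, -6.4,-32,31,0, -6.4,-32,31,0]' 0 10
python3 - <<'E'
from h import *
st()
for z in (.2,.16):print(plan(36,91,z,90))
E
```

```text
time_s: 1.4
tcp_pos: [0.4187, -0.245, 0.2906]
eef_rot: [-64.2, 90.0, 44.1]
contact_force: [-0.1, 0.2, -0.0]
gripper_width: 0.0008
t 1.4 chest [-265.3 -196.9] z 0.2906 jaw 92.2 y [-0.95 -0.32 -0.  ] F [-0.08  0.2  -0.02] w 0.0008 j [ -7.   0. -16.  -0. -73. -65.]
[np.float64(9.07), np.float64(-31.2), np.float64(27.62), np.float64(2.2)]
[np.float64(13.07), np.float64(-31.2), np.float64(27.61), np.float64(2.2)]
```

```bash
python3 -m handwheel '[0,-4,3,1, 0,-8,7,2, 0,-12,11,2.2, 0,-16,15,2.2, 0,-20,19,2.2, 1,-24,23,2.2, 3,-28,26,2.2, 6,-31,27.6,2.2, 9,-31.2,27.6,2.2, 9,-31.2,27.6,2.2]' 0
python3 - <<'E'
from h import *
st(); cap('scene','s1.png');cap('side','d1.png');cap('wrist','w1.png')
crop('scene1.png' if 0 else 's1.png',255,60,160,120,5,'s1c.png');crop('d1.png',240,120,160,120,5,'d1c.png')
E
```

```text
time_s: 2.65
tcp_pos: [0.6269, 0.1112, 0.1974]
eef_rot: [96.7, 89.6, -157.4]
contact_force: [-0.0, 1.0, 1.2]
gripper_width: 0.0004
t 2.65 chest [34.  87.1] z 0.1974 jaw 89.7 y [-0.96 -0.27  0.01] F [-0.04  1.04  1.21] w 0.0004 j [  28.   18.   -7.   -0.  -66. -102.]
```

View pics/s1.png

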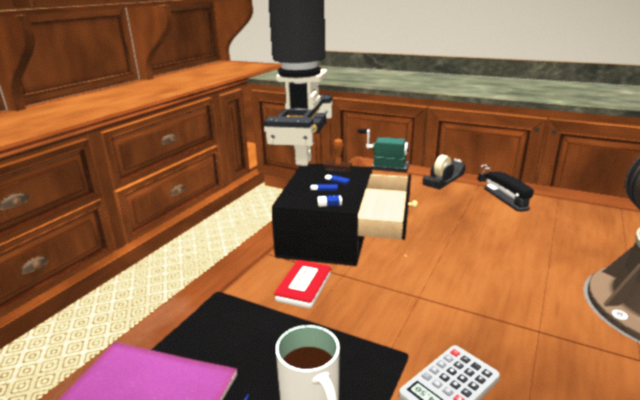

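View pics/d1c.png

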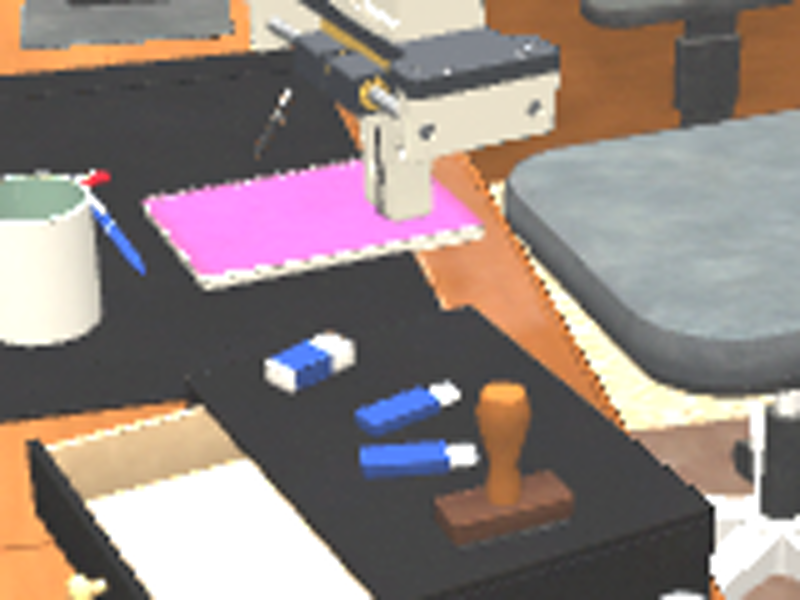

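View pics/w1.png

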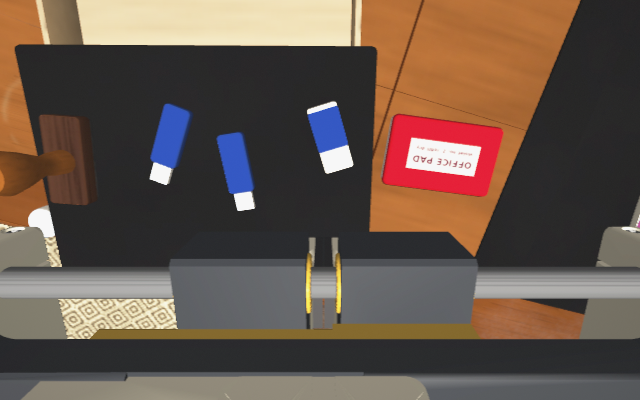

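The wrist view shows stick A at (170,144), stick B at (236,171), the eraser at (330,137), the stamp foot at (68,160) and the front edge of the chest at row 46. I'll re-measure from it.

Run:
```python
from h import *
W=load('w1.png')
hsv=cv2.cvtColor(W['image'],cv2.COLOR_RGB2HSV)
for p,n in(((17,45),'FR'),((376,47),'FL')): print(n,w2c(onz(W,*p,.118)))
sub=hsv[:230]; m=((cv2.inRange(sub,(105,100,60),(130,255,255))>0)|(cv2.inRange(sub,(0,0,150),(179,60,255))>0)).astype(np.uint8)
m[:60]=0; m[:,378:]=0; m[:,:130]=0
n,l,s,c=cv2.connectedComponentsWithStats(m)
for i in range(1,n):
    if s[i,4]>100:
        cn=max(cv2.findContours((l==i).astype(np.uint8),0,1)[0],key=cv2.contourArea)
        b=cv2.boxPoints(cv2.minAreaRect(cn)); print(c[i].round(0),[w2c(onz(W,*p,.125)).tolist() for p in b])
for p in((40,115),(90,118),(96,203),(49,204)):print('stamp',w2c(onz(W,*p,.134)))
print(plan(36,91,.123,90))
```

```text
FR [ -77.6 -112.5]
FL [-75.  122.8]
[330. 137.] [[-35.9, 75.6], [-41.8, 96.4], [1.8, 110.2], [8.3, 88.4]]
[169. 141.] [[10.0, -39.5], [-41.7, -17.4], [-36.0, 2.0], [16.3, -19.1]]
[237. 168.] [[-19.1, 14.2], [-23.1, 33.3], [31.7, 42.0], [36.2, 21.7]]
stamp [-33.3 -94.5]
stamp [-31.3 -62.7]
stamp [ 25.7 -69.2]
stamp [  26.2 -101.8]
[np.float64(7.91), np.float64(0.02), np.float64(0.4), np.float64(-0.3)]
```

```bash
python3 - <<'E'
from h import *
st(); print(plan(34,93,.124,90))
E
python3 -m handwheel '[1,0,0.2,0, 2.5,0,0.4,0, 4,0,0.4,0, 5.5,0,0.4,0, 6.5,0,0.4,0, 7,0,0.4,0, 7,0,0.4,0, 7,0,0.4,0, 7,0,0.4,0, 7,0,0.4,0]' 0
python3 - <<'E'
from h import *
st()
E
```

```text
t 2.8 chest [36.1 87. ] z 0.2021 jaw 89.7 y [-0.96 -0.27 -0.  ] F [ 0.46 -0.03 -0.19] w 0.0004 j [  28.   18.   -6.    0.  -66. -102.]
[np.float64(7.81), np.float64(0.22), np.float64(0.6), np.float64(-0.3)]
time_s: 4.05
tcp_pos: [0.6273, 0.1162, 0.1309]
eef_rot: [-82.4, 90.0, 23.5]
contact_force: [0.1, -0.0, -0.2]
gripper_width: 0.0007
t 4.05 chest [35.8 91.9] z 0.1309 jaw 89.8 y [-0.96 -0.27 -0.  ] F [ 0.09 -0.02 -0.2 ] w 0.0007 j [  28.   21.  -11.    0.  -57. -102.]
```

```bash
python3 -m handwheel '[0.5,0,0,0, 0.8,0.3,0,0, 0.8,0.8,0,0, 0.8,1.2,0,0, 0.8,1.6,0,0, 0.8,2,0,0, 0.8,2.4,0,0, 0.8,2.9,0,0, 0.8,3.5,0,0, 0.8,4.2,0,0]' 0
python3 - <<'E'
from h import *
st(); cap('wrist','w2.png')
E
```

```text
time_s: 5.3
tcp_pos: [0.5864, 0.1045, 0.1226]
eef_rot: [-70.5, 90.0, 35.4]
contact_force: [0.3, 0.7, 0.5]
gripper_width: 0.0008
t 5.3 chest [-6.8 92. ] z 0.1226 jaw 89.8 y [-0.96 -0.27 -0.  ] F [0.26 0.69 0.45] w 0.0008 j [  29.   18.  -18.   -0.  -54. -103.]
```

View pics/w2.png

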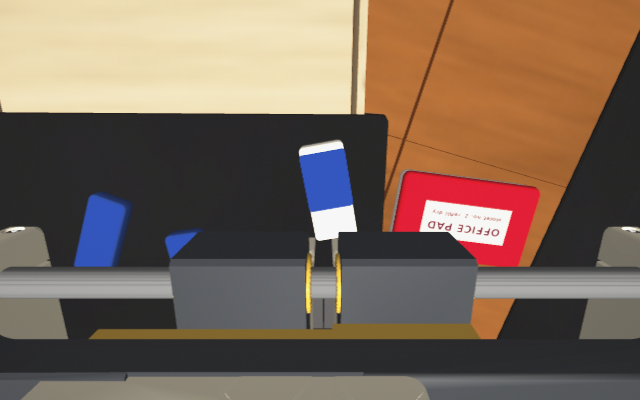

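Run:
```python
from h import *
W=load('w2.png')
for p in((357,235),(343,141),(299,150),(316,240),(387,115),(353,112)):print(p,w2c(onz(W,*p,.13 if p[0]<360 and p[0]!=353 else .118)))
print(w2c(onz(W,353,80,.104)),w2c(onz(W,353,10,.104)),w2c(onz(W,363,10,.104)))
```

```text
(357, 235) [-20.8 108.7]
(343, 141) [-64.9 101.6]
(299, 150) [-61.   82.2]
(316, 240) [-18.4  89.2]
(387, 115) [-75.6 122.6]
(353, 112) [-77.1 106.8]
[-92.2 107.7] [-123.1  107.2] [-123.1  111.9]
```

```bash
python3 -m handwheel '[0,-0.8,0,0, 0,-1.5,0.6,0, 0,-1.5,2.5,0, 0,-1.5,4.6,0, 0,0.5,4.6,0, 0,2.5,4.6,0, 0,3.7,4.4,0, 0,3.7,3.7,0, 0,3.7,3.2,0, 0,3.7,2.8,0]' 0
python3 -m handwheel '[0,0,-0.3,0, 0,0,-0.6,0, 0,0,-0.9,0, 0,0,-1.2,0, 0,0,-1.5,0, 0,0,-1.5,0, 0,0,-1.2,0, 0,0,0,0, 0,-1,0.6,0, 0,-2.5,1,0]' 0
python3 - <<'E'
from h import *
st(); cap('wrist','w3.png')
E
```

```text
time_s: 6.6
tcp_pos: [0.5442, 0.1211, 0.1225]
eef_rot: [-94.5, 90.0, 11.4]
contact_force: [0.2, 0.5, -0.1]
gripper_width: 0.0005
time_s: 7.85
tcp_pos: [0.5655, 0.139, 0.1229]
eef_rot: [-83.9, 90.0, 22.2]
contact_force: [-0.2, -0.7, 0.4]
gripper_width: 0.0003
t 7.85 chest [-17.2 131. ] z 0.1229 jaw 89.8 y [-0.96 -0.28 -0.  ] F [-0.2  -0.75  0.42] w 0.0003 j [  33.   17.  -19.    0.  -54. -107.]
```

View pics/w3.png

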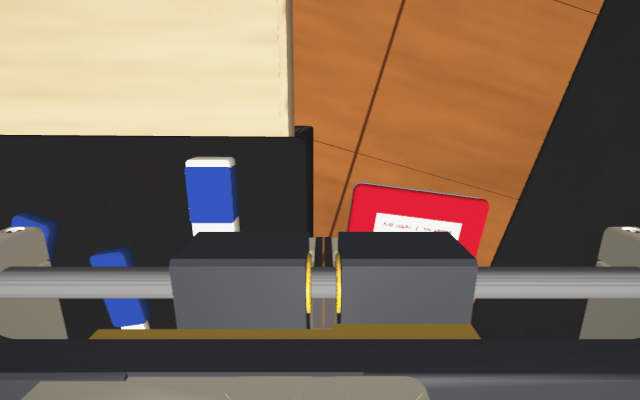

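Run:
```python
from h import *
W=load('w3.png'); st()
for p in((187,162),(235,160),(238,230),(192,230),):print(p,w2c(onz(W,*p,.13)))
print(w2c(onz(W,292,137,.118)),plan(30,80,.123,90))
```

```text
t 7.9 chest [-15.1 131.2] z 0.1227 jaw 89.8 y [-0.96 -0.28 -0.  ] F [3.3  1.41 1.18] w 0.0005 j [  33.   17.  -19.    0.  -54. -107.]
(187, 162) [-66.3  70.8]
(235, 160) [-67.1  92.3]
(238, 230) [-33.9  91.3]
(192, 230) [-34.   69.6]
[-76.2 117. ] [np.float64(-0.02), np.float64(-4.52), np.float64(-5.11), np.float64(-0.2)]
```

```bash
python3 -m handwheel '[0,-1.3,0,0, 0,-2.5,-0.5,0, 0,-2.5,-2.5,0, 0,-2.5,-4.5,0, 0,-2.5,-5,0, 0,-1.5,-5,0, 0,-1.0,-5,0, 0,-0.6,-5,0, 0,-0.2,-5,0, 0,0.2,-5,0]' 0
python3 -m handwheel '[0,0.4,0,0, 0,0.8,0,0, 0,1.4,0,0, 0,2.4,0,0, 0,4,0,0, 0,6,0,0, 0,7.4,0,0, 0,7.4,0,0, -3,6,0,0, -6,4,0,0]' 0
python3 - <<'E'
from h import *
st(); cap('wrist','w4.png');cap('side','d4.png')
crop('d4.png',240,120,160,120,5,'d4c.png')
E
```

```text
time_s: 9.15
tcp_pos: [0.5766, 0.0895, 0.1228]
eef_rot: [-87.6, 90.0, 18.3]
contact_force: [-0.7, 0.8, 0.8]
gripper_width: 0.0003
time_s: 10.4
tcp_pos: [0.5386, 0.0784, 0.1834]
eef_rot: [142.2, 90.0, -111.8]
contact_force: [1.0, -0.1, -0.2]
gripper_width: 0.0004
t 10.4 chest [-59.9  80.2] z 0.1834 jaw 89.8 y [-0.96 -0.28  0.  ] F [ 1.05 -0.13 -0.15] w 0.0004 j [  29.   10.  -19.    0.  -60. -103.]
```

View pics/w4.png

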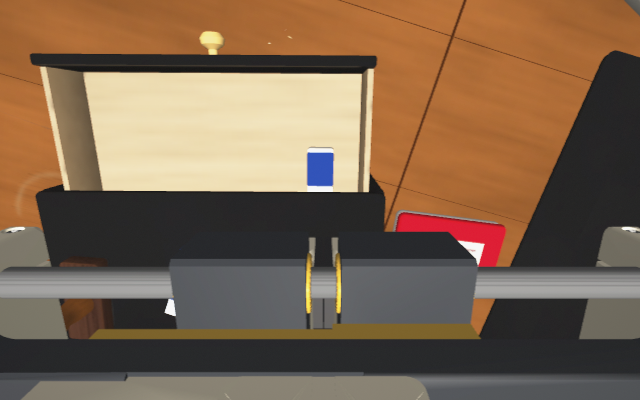

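View pics/d4c.png

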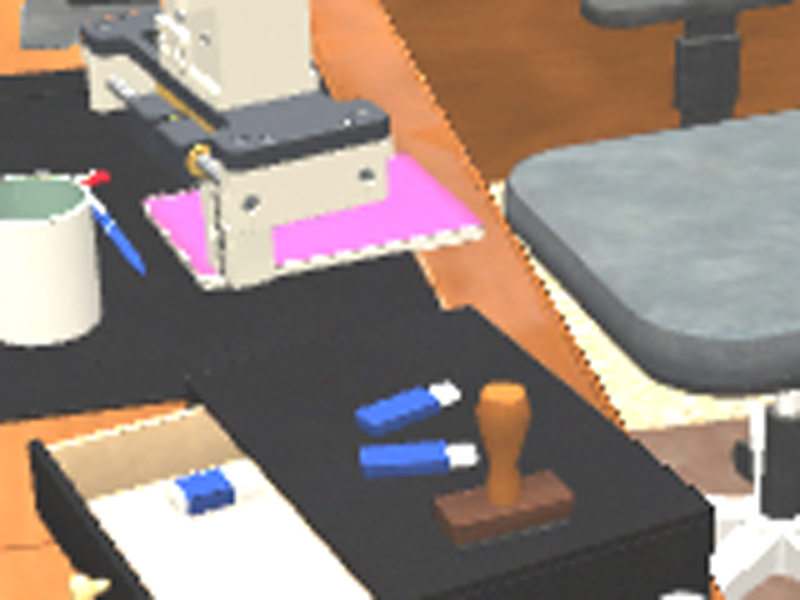

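The wrist view shows the eraser lying flat in the drawer at (320,170). Next is stick B.

```bash
python3 -m handwheel '[0,-2,-1,0, 0,-5,-2.5,0, 0,-8,-4,0, 0,-11,-4.9,0, 0,-12,-4.9,0, 0,-12,-4.9,0, 2,-12,-4.9,0, 4,-12,-4.9,0, 5.3,-12,-4.9,0, 5.3,-12,-4.9,0]' 0
python3 - <<'E'
from h import *
st(); print(plan(60,31,.1225,90))
E
```

```text
time_s: 11.75
tcp_pos: [0.666, 0.0641, 0.1288]
eef_rot: [90.9, 89.9, -163.1]
contact_force: [0.3, -0.8, 0.2]
gripper_width: 0.0004
t 11.75 chest [58.4 31. ] z 0.1288 jaw 89.8 y [-0.96 -0.28  0.  ] F [ 0.32 -0.78  0.16] w 0.0004 j [ 22.  24.  -7.  -0. -59. -96.]
[np.float64(0.63), np.float64(-0.16), np.float64(0.0), np.float64(-0.2)]
```

```bash
python3 -m handwheel '[0.4,0,0,0, 0.7,0.2,0,0, 0.7,0.6,0,0, 0.7,1,0,0, 0.7,1.4,0,0, 0.7,1.8,0,0, 0.7,2.4,0,0, 0.7,3.1,0,0, 0.7,4.0,0,0, 0.7,5,0,0]' 0
python3 - <<'E'
from h import *
st(); cap('wrist','w5.png')
E
```

```text
time_s: 13.0
tcp_pos: [0.6183, 0.0502, 0.1226]
eef_rot: [-78.0, 90.0, 28.0]
contact_force: [-0.1, 1.2, 0.4]
gripper_width: 0.0004
t 13.0 chest [ 8.7 31. ] z 0.1226 jaw 89.8 y [-0.96 -0.27 -0.  ] F [-0.05  1.2   0.35] w 0.0004 j [ 23.  20. -14.  -0. -55. -97.]
```

View pics/w5.png

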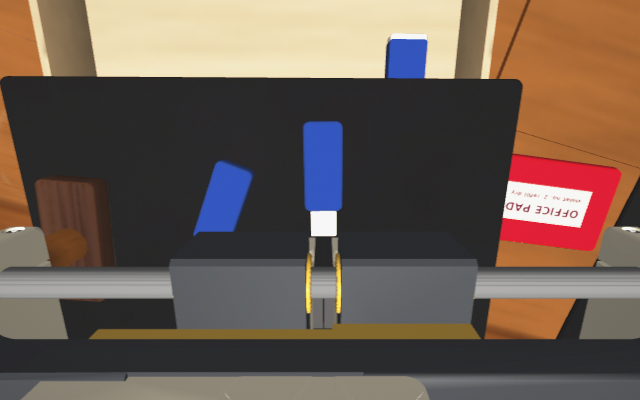

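Stick B is square against the fingers, with its front end at (323,122). I'll keep pushing it over the edge.

```bash
python3 -m handwheel '[0,0.6,0,0, 0,1.4,0,0, 0,2.4,0,0, 0,3.6,0,0, 0,5.2,0,0, 0,7.2,0,0, 0,9.2,0,0, 0,9.2,0,0, -3,8.5,0,0, -6,7,0,0]' 0
python3 - <<'E'
from h import *
st(); cap('wrist','w6.png')
E
```

```text
time_s: 14.3
tcp_pos: [0.5514, 0.031, 0.1834]
eef_rot: [103.6, 90.0, -150.4]
contact_force: [1.7, -0.6, 0.6]
gripper_width: 0.0003
t 14.3 chest [-60.8  31.2] z 0.1834 jaw 89.8 y [-0.96 -0.27  0.  ] F [ 1.7  -0.61  0.64] w 0.0003 j [ 24.  11. -18.   0. -61. -98.]
```

View pics/w6.png

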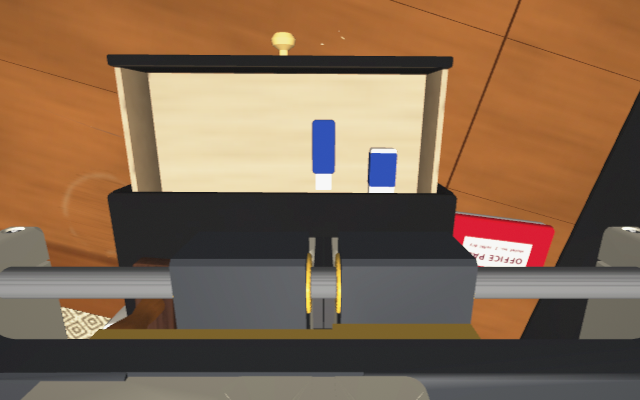

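Stick B now lies flat in the drawer at (323,155), beside the eraser at (382,170). Stick A is next. I'll turn the jaws along it so the gripper body clears the stamp handle.

```bash
python3 - <<'E'
from h import *
print(plan(39,-31,.213,-16))
E
python3 -m handwheel '[-2,-1,0,-8,  -3,-3,-1,-17, -3,-5,-2.5,-26, -3,-7,-4,-35, -3,-8.5,-5,-44, -3,-10,-6.2,-53, -3,-10,-6.2,-62, -3,-10,-6.2,-70, -3,-10,-6.2,-74, -3,-10,-6.2,-74]' 0
python3 - <<'E'
from h import *
st(); print(plan(39,-31,.14,-16)); cap('wrist','w7.png'); cap('side','d7.png'); crop('d7.png',240,120,160,120,5,'d7c.png')
E
```

```text
[np.float64(-2.45), np.float64(-9.59), np.float64(-6.17), np.float64(-74.1)]
time_s: 15.6
tcp_pos: [0.6648, -0.001, 0.2122]
eef_rot: [21.1, 90.0, -159.0]
contact_force: [-0.1, -0.4, 0.8]
gripper_width: 0.0002
t 15.6 chest [ 39.2 -31.2] z 0.2122 jaw 163.7 y [-0. -1.  0.] F [-0.08 -0.36  0.78] w 0.0002 j [ 17.  20.  -2.   0. -68. -17.]
[np.float64(7.22), np.float64(-0.01), np.float64(0.02), np.float64(-0.3)]
```

View pics/w7.png

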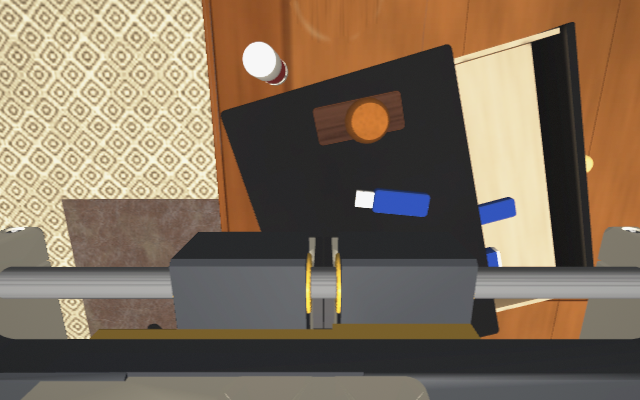

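View pics/d7c.png

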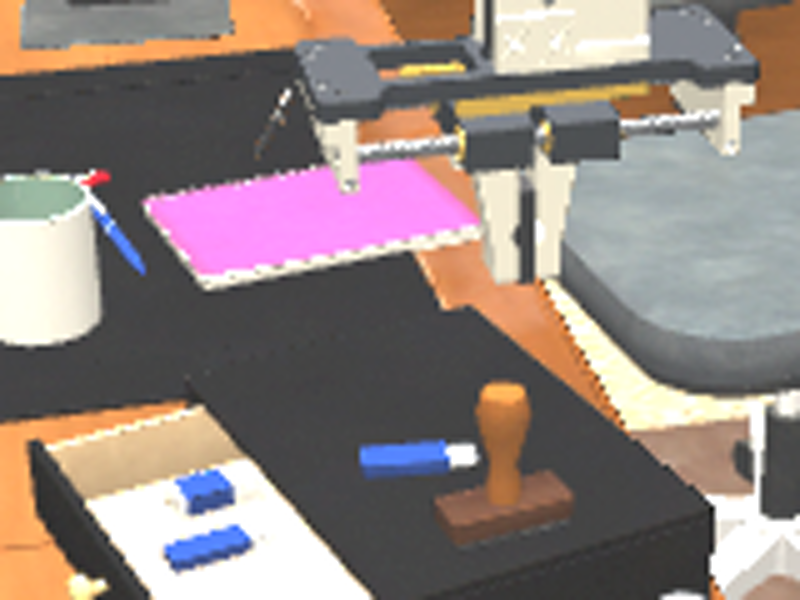

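Run:
```python
from h import *
W=load('w7.png')
for p in((357,190),(430,195),(427,217),(354,207)):print('A',w2c(onz(W,*p,.126)))
print('knob',w2c(onz(W,369,121,.192)))
for p in((313,108),(402,91),(405,127),(321,145)):print('foot',w2c(onz(W,*p,.134)))
print('corners',w2c(onz(W,221,113,.118)),w2c(onz(W,450,45,.118)))
print('glue',w2c(onz(W,260,60,.09)))
```

```text
A [ 10.6 -35.8]
A [-40.5 -16.8]
A [-34.9  -0.6]
A [ 16.1 -23.7]
knob [ -2.5 -86.2]
foot [  24.7 -100.9]
foot [-35.1 -94.7]
foot [-31.9 -71.3]
foot [ 26.5 -75.7]
corners [  89.6 -116.4] [ -77.  -114.5]
glue [  54.6 -146.8]
```

```bash
python3 -m handwheel '[1.5,0,0,0, 3,0,0,0, 4.5,0,0,0, 6,0,0,0, 7,0,0,0, 7.8,0,0,0, 8.5,0,0,0, 9,0,0,0, 9,0,0,0, 9,0,0,0]' 0
python3 - <<'E'
from h import *
st(); cap('wrist','w8.png'); cap('side','d8.png'); crop('d8.png',240,150,160,120,5,'d8c.png')
E
```

```text
time_s: 16.95
tcp_pos: [0.665, -0.001, 0.1229]
eef_rot: [-172.8, 90.0, 7.1]
contact_force: [-0.5, 1.0, 0.5]
gripper_width: 0.0004
t 16.95 chest [ 39.4 -31.2] z 0.1229 jaw 163.8 y [-0. -1. -0.] F [-0.49  1.04  0.45] w 0.0004 j [ 17.  24.  -8.   0. -58. -17.]
```

View pics/w8.png

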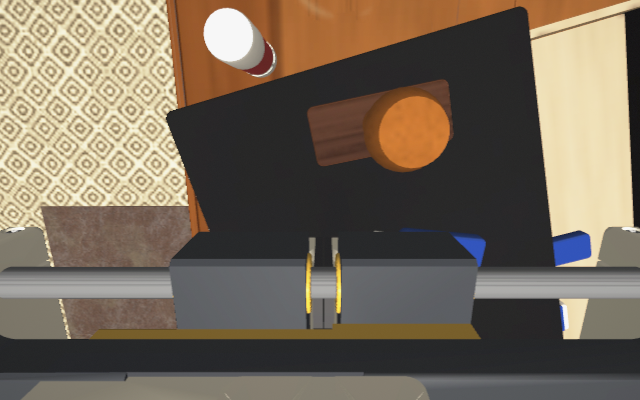

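View pics/d8c.png

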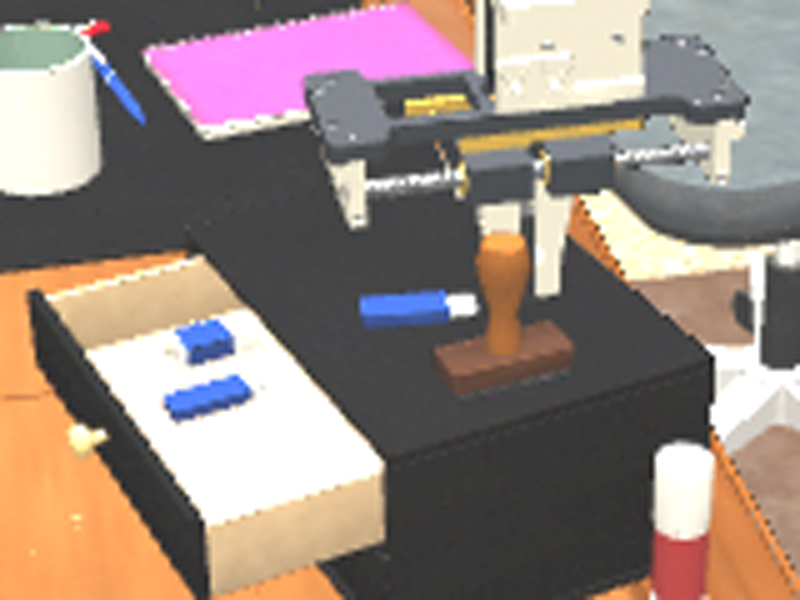

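The gripper body is clear of the stamp. I'll push along tool +z.

```bash
python3 -m handwheel '[0,0,0.3,0, 0,0,0.6,0, 0,0,0.9,0, 0,0,1.2,0, 0,0,1.5,0, 0,0,1.8,0, 0,0,2.2,0, 0,0,2.7,0, 0,0,3.3,0, 0,0,4,0]' 0
python3 - <<'E'
from h import *
st(); cap('scene','s9.png'); cap('side','d9.png'); crop('d9.png',240,150,160,120,5,'d9c.png');crop('s9.png',265,110,160,120,5,'s9c.png')
E
```

```text
time_s: 18.3
tcp_pos: [0.6243, -0.001, 0.1225]
eef_rot: [-8.7, 90.0, 171.3]
contact_force: [-0.5, -0.8, -0.3]
gripper_width: 0.0006
t 18.3 chest [  0.2 -19.9] z 0.1225 jaw 163.8 y [-0. -1. -0.] F [-0.54 -0.79 -0.32] w 0.0006 j [ 18.  21. -14.  -0. -56. -18.]
```

View pics/d9c.png

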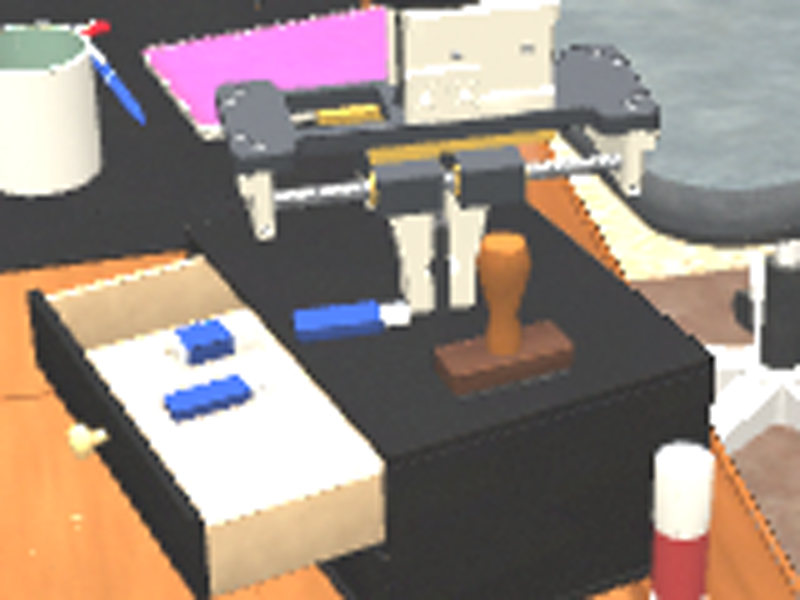

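View pics/s9c.png

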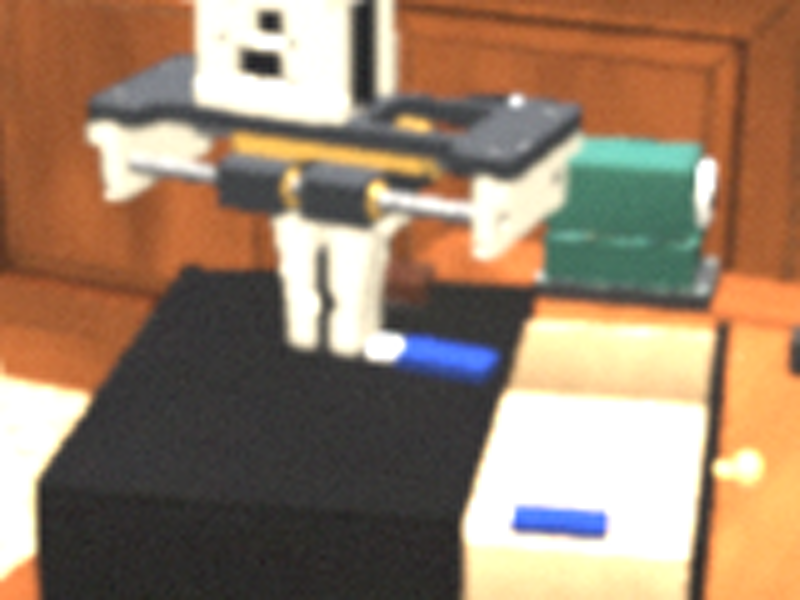

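Stick A is square against the fingers, with its tip near the edge. I'll push it over.

```bash
python3 -m handwheel '[0,0.05,0.6,0, 0,0.1,1.3,0, 0,0.2,2.2,0, 0,0.3,3.2,0, 0,0.5,4.6,0, 0,0.7,6.6,0, 0,0.8,8.6,0, 0,0.8,8.6,0, -3,0.8,8.6,0, -7,0.5,8.0,0]' 0
python3 - <<'E'
from h import *
st(); cap('scene','s10.png'); cap('side','d10.png'); crop('d10.png',240,150,160,120,5,'d10c.png');crop('s10.png',265,130,160,120,5,'s10c.png')
E
```

```text
time_s: 19.65
tcp_pos: [0.544, -0.0062, 0.1926]
eef_rot: [17.0, 89.9, -163.0]
contact_force: [0.8, 0.3, 0.2]
gripper_width: 0.0006
t 19.65 chest [-78.4  -2.5] z 0.1926 jaw 163.8 y [-0. -1.  0.] F [0.79 0.34 0.2 ] w 0.0006 j [ 20.  10. -19.  -0. -62. -20.]
```

View pics/d10c.png

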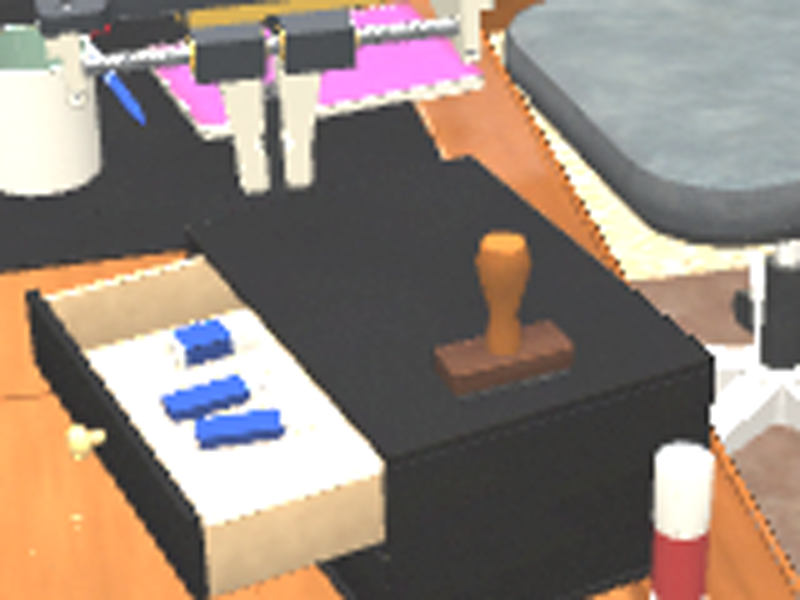

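View pics/s10c.png

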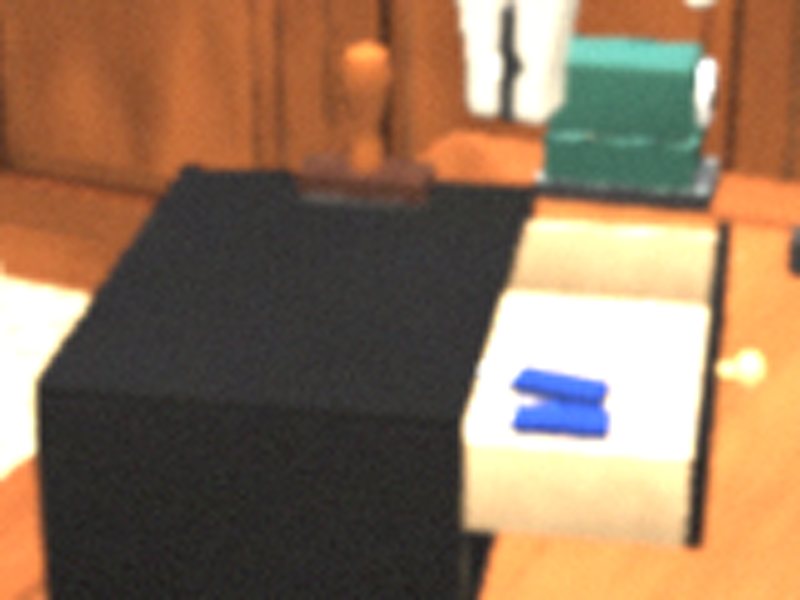

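All three items lie flat in the drawer and the stamp hasn't moved. Next I'll go round to the front and shut the drawer.

```bash
python3 -m handwheel '[0,-0.1,1,9, 0,-0.2,3,18, 0,-0.3,5,27, 0,-0.5,7,36, 0,-0.7,9,45, 0,-0.9,11,54, 0,-0.9,11.9,63, 0,-0.9,11.9,71, 0,-0.9,11.9,74, 0,-0.9,11.9,74]' 0
python3 - <<'E'
from h import *
st(); print(plan(-190,40,.088,90))
E
```

```text
time_s: 21.0
tcp_pos: [0.4258, 0.0032, 0.1925]
eef_rot: [-65.9, 90.0, 40.1]
contact_force: [0.6, -0.1, -0.2]
gripper_width: 0.0007
t 21.0 chest [-189.2   39.5] z 0.1925 jaw 89.8 y [-0.96 -0.28 -0.  ] F [ 0.56 -0.12 -0.21] w 0.0007 j [  27.   -2.  -32.   -0.  -60. -101.]
[np.float64(10.45), np.float64(0.08), np.float64(0.05), np.float64(-0.2)]
```

```bash
python3 -m handwheel '[1.5,0.2,0,0, 3,0.4,0,0, 4.5,0.4,0,0, 6,0.4,0,0, 7.5,0.4,0,0, 8.5,0.4,0,0, 9.5,0.4,0,0, 10.4,0.4,0,0, 10.4,0.4,0,0, 10.4,0.4,0,0]' 0
python3 - <<'E'
from h import *
st(); cap('side','d11.png'); crop('d11.png',220,150,160,120,5,'d11c.png')
E
```

```text
time_s: 22.25
tcp_pos: [0.4222, 0.0022, 0.0888]
eef_rot: [-97.9, 90.0, 8.0]
contact_force: [1.2, -0.3, -0.4]
gripper_width: 0.0003
t 22.25 chest [-193.    39.5] z 0.0888 jaw 89.8 y [-0.96 -0.27 -0.  ] F [ 1.18 -0.33 -0.35] w 0.0003 j [  27.    5.  -41.    0.  -44. -101.]
```

View pics/d11c.png

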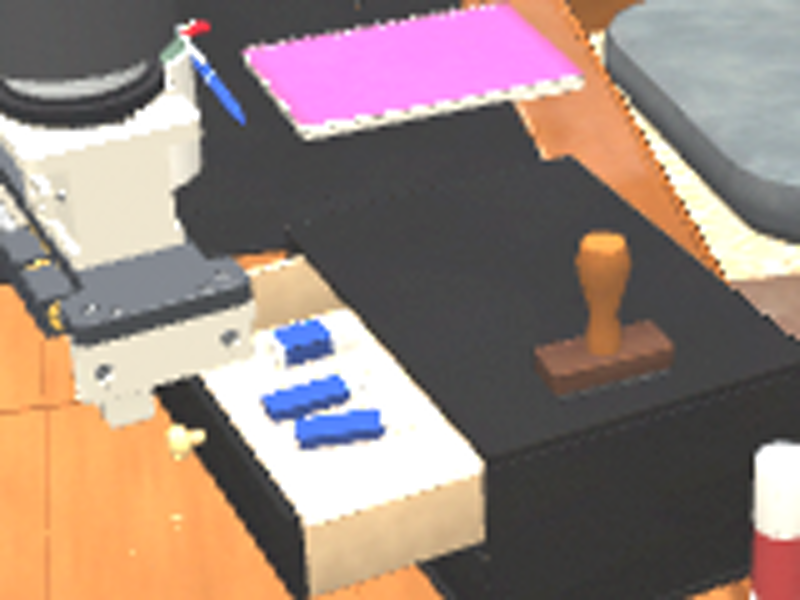

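```bash
python3 -m handwheel '[0,-0.5,0,0, 0,-1,0,0, 0,-1.5,0,0, 0,-2,0,0, 0,-2.6,0,0, 0,-3.4,0,0, 0,-4.2,0,0, 0,-5,0,0, 0,-5.7,0,0, 0,-6.4,0,0]' 0
python3 -m handwheel '[0,-0.5,0,0, 0,-1,0,0, 0,-1.5,0,0, 0,-2,0,0, 0,-2.5,0,0, 0,-2.9,0,0, 0,-3.3,0,0, 0,-3.6,0,0, 0,-3.8,0,0, 0,-3.8,0,0]' 0
python3 - <<'E'
from h import *
st(); cap('side','d12.png'); crop('d12.png',240,150,160,120,5,'d12c.png');cap('scene','s12.png');crop('s12.png',265,120,160,120,5,'s12c.png')
E
```

```text
time_s: 23.55
tcp_pos: [0.4839, 0.0198, 0.0885]
eef_rot: [89.5, 90.0, -164.6]
contact_force: [-1.0, 0.1, -0.3]
gripper_width: 0.0006
time_s: 24.8
tcp_pos: [0.5201, 0.0302, 0.0885]
eef_rot: [-53.5, 90.0, 52.5]
contact_force: [0.2, 1.3, 0.6]
gripper_width: 0.0002
t 24.8 chest [-91.1  39.1] z 0.0885 jaw 89.8 y [-0.96 -0.27 -0.  ] F [0.17 1.26 0.63] w 0.0002 j [ 25.  14. -29.  -0. -47. -99.]
```

View pics/d12c.png

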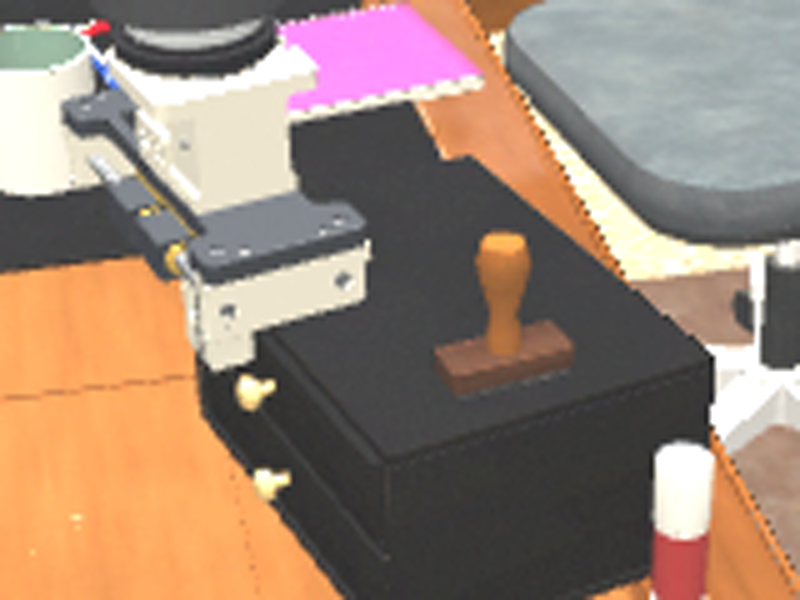

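View pics/s12c.png

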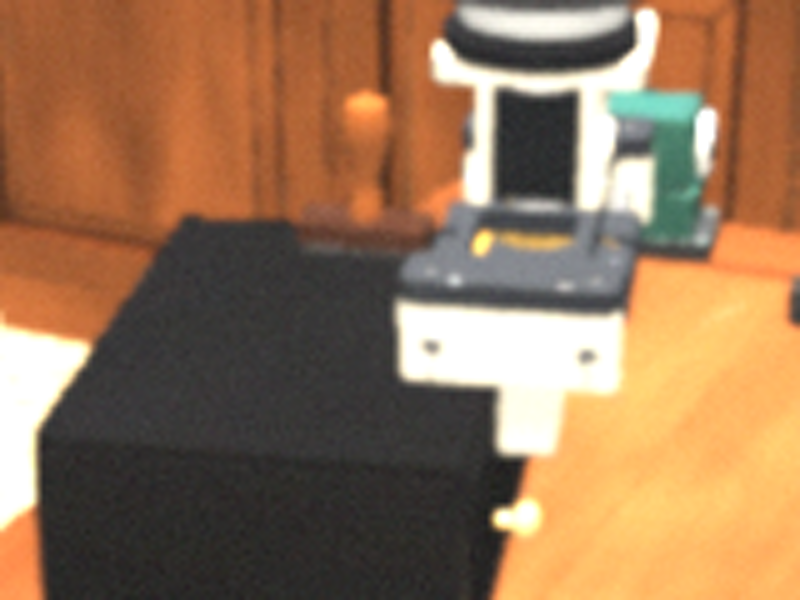

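```bash
python3 -m handwheel '[0,-0.05,0,0, 0,-0.1,0,0, 0,-0.15,0,0, 0,-0.2,0,0, 0,-0.25,0,0, 0,-0.3,0,0, 0,-0.3,0,0, 0,-0.3,0,0, 0,-0.3,0,0, 0,-0.3,0,0]' 0
python3 - <<'E'
from h import *
st(); cap('side','d13.png'); crop('d13.png',275,190,60,75,8,'d13c.png')
crop('d12.png',275,190,60,75,8,'d12e.png')
E
```

```text
time_s: 26.15
tcp_pos: [0.5229, 0.0309, 0.0886]
eef_rot: [154.8, 90.0, -99.3]
contact_force: [0.1, -0.3, -0.1]
gripper_width: 0.0007
t 26.15 chest [-88.3  39.1] z 0.0886 jaw 89.8 y [-0.96 -0.27  0.  ] F [ 0.05 -0.31 -0.13] w 0.0007 j [ 25.  14. -29.   0. -47. -99.]
```

View pics/d13c.png

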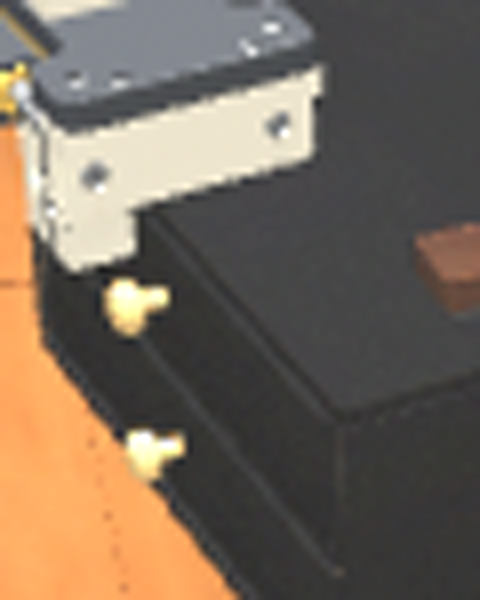

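View pics/d12e.png

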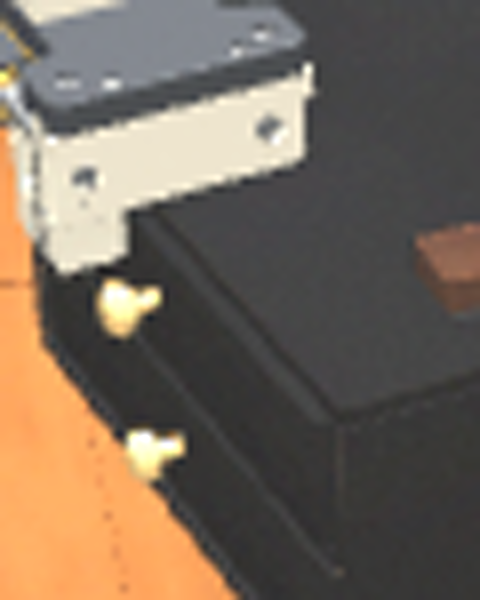

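The knob moved about 1 px and there's no stop force yet, so I'll keep going gently.

```bash
python3 -m handwheel '[0,-0.05,0,0, 0,-0.1,0,0, 0,-0.15,0,0, 0,-0.2,0,0, 0,-0.25,0,0, 0,-0.25,0,0, 0,-0.25,0,0, 0,-0.25,0,0, 0,-0.25,0,0, 0,-0.25,0,0]' 0
python3 - <<'E'
from h import *
st(); cap('side','d14.png'); crop('d14.png',275,190,60,75,8,'d14c.png')
E
```

```text
time_s: 27.45
tcp_pos: [0.5241, 0.0312, 0.0884]
eef_rot: [89.4, 89.9, -164.7]
contact_force: [-5.4, -0.9, 5.5]
gripper_width: 0.0004
t 27.45 chest [-87.  39.] z 0.0884 jaw 89.7 y [-0.96 -0.27  0.  ] F [-5.43 -0.9   5.53] w 0.0004 j [ 25.  14. -28.  -0. -47. -99.]
```

View pics/d14c.png

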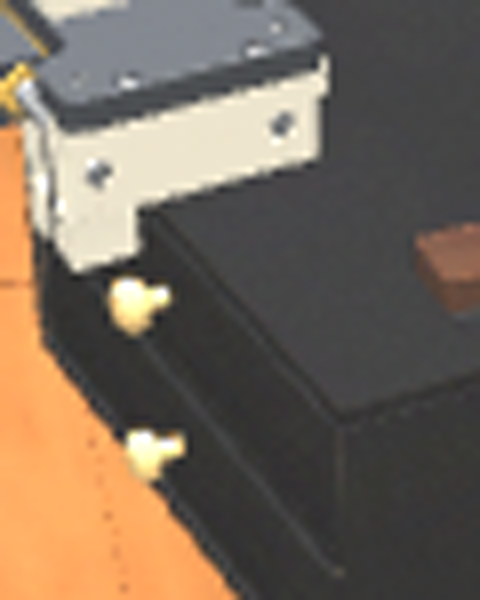

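It reached the stop: 5.4 N at TCP x = -87, against an expected -86.5. I'll back off and check.

```bash
python3 -m handwheel '[0,0.2,0,0, 0,0.5,0,0, 0,1,0,0, 0,2,0,0, 0,3.5,0,0, -2,5,0,0, -5,6,0,0, -9,7,0,0, -12,7,0,0, -12,7,0,0]' 0
python3 - <<'E'
from h import *
st(); cap('side','d15.png'); crop('d15.png',240,170,160,120,5,'d15c.png');cap('scene','s15.png');crop('s15.png',265,120,160,120,5,'s15c.png');cap('wrist','w15.png')
W=load('side0.png')
f=lambda I:(lambda h:[np.argwhere(m>0).mean(0)[::-1].round(1).tolist() for m in(h(0),)])
for a,b in(('side0.png','d15.png'),):
    A=load(a)['image'].astype(int);B=load(b)['image'].astype(int)
    for n,(x,y,w,h) in dict(stamp=(325,190,36,42),glue=(366,235,22,45)).items(): print(n,abs(A-B)[y:y+h,x:x+w].mean().round(2))
A=load('scene0.png')['image'].astype(int);B=load('s15.png')['image'].astype(int);print('pad',abs(A-B)[255:310,270:335].mean().round(2),'stamp',abs(A-B)[135:172,323:355].mean().round(2))
E
```

```text
time_s: 28.75
tcp_pos: [0.4585, 0.0126, 0.211]
eef_rot: [-84.4, 89.7, 21.5]
contact_force: [0.7, -0.4, 0.2]
gripper_width: 0.0008
t 28.75 chest [-155.2   39.4] z 0.211 jaw 89.8 y [-0.96 -0.28 -0.01] F [ 0.74 -0.41  0.22] w 0.0008 j [  26.    0.  -27.    0.  -63. -100.]
stamp 7.48
glue 0.61
pad 1.74 stamp 2.01
```

View pics/d15c.png

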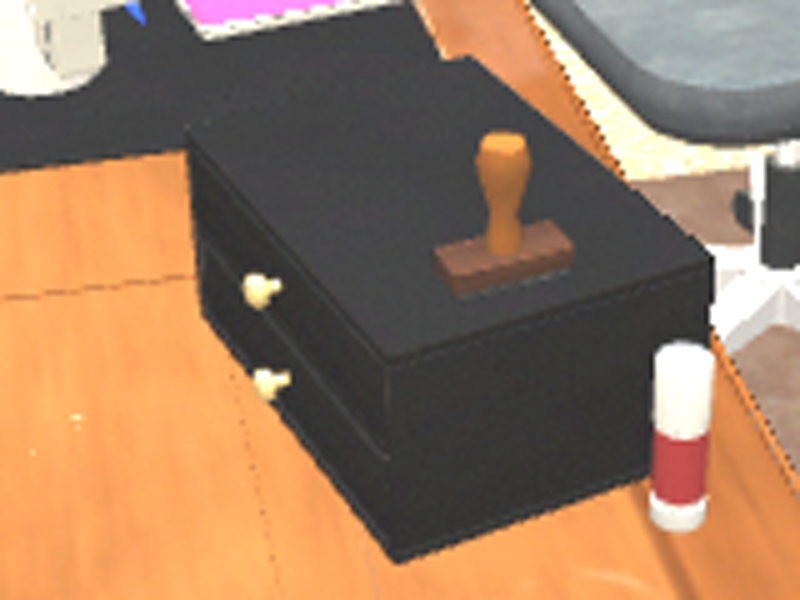

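View pics/w15.png

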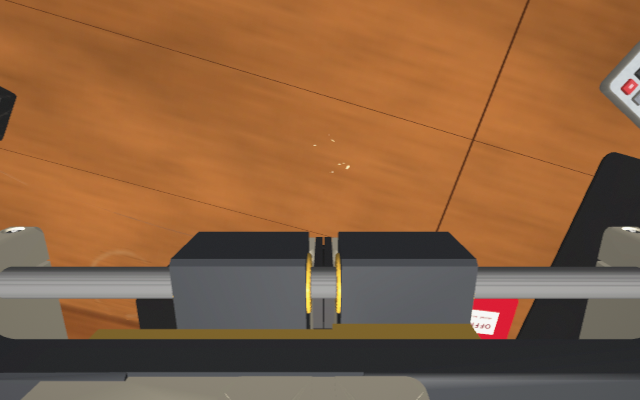

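Run:
```python
from h import *
D=load('d15.png')
for j in (0,5,10): print(j,(proj(D,c2w(-77-8-j,0,.087))-proj(D,c2w(-85,0,.031))).round(2))
for nm in('d14.png','d15.png'):
    I=load(nm)['image']; h=cv2.cvtColor(I,cv2.COLOR_RGB2HSV)
    for y0,y1 in((222,235),(241,254)):
        m=cv2.inRange(h[y0:y1,284:302],(18,60,120),(35,255,255)); print(nm,(np.argwhere(m>0).mean(0)[::-1]+[284,y0]).round(2),(m>0).sum())
```

```text
0 [ -1.33 -19.09]
5 [ -3.24 -18.52]
10 [ -5.16 -17.96]
d14.png [291.52 227.39] 31
d14.png [293.25 246.36] 28
d15.png [291.5 227.5] 32
d15.png [293.25 246.36] 28
```

Run:
```python
from h import *
st(); print(workorder.close_job())
```

```text
t 28.9 chest [-156.7   39.4] z 0.2079 jaw 89.8 y [-0.96 -0.27  0.  ] F [ 0.27 -0.08  0.53] w 0.0005 j [  26.    0.  -27.   -0.  -62. -100.]
the job is handed in; nothing more can be done
None
```

I swept the eraser and both memory sticks over the front edge into the open drawer with closed fingertips, pushed the drawer shut, and handed the job in at 28.9 s. The eraser first needed a sideways nudge, because its path would have caught the drawer's side wall.

**Items:** Pictures taken just before closing showed all three lying flat in the drawer. I could not see inside once it was shut. No sweep knocked anything onto the desk.

**Drawer:** It met its stop at about 5 N. After I backed the arm off, the knob positions put it within about 1 mm of shut, and it stayed there.

**Stamp, glue stick and stamp pad:**
- **Glue stick and stamp pad:** comparing start and end pictures shows no movement.
- **Stamp:** it stands upright where it was. The side-view comparison gave a larger difference (7.5 against 0.6 to 2.0 for the others). I put that down to stick A having left that patch of the picture, since the other camera and the pictures themselves show no shift.

**Arm:** It finished clear of everything, with the force reading near zero.

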